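Line up four containers by height on the bench rail

ROBOT

A 6-joint arm with a two-finger parallel gripper is mounted at the origin on a cart in front of the work surface, level with it; the furniture and walls round the work are solid. World frame = base frame: x ahead of the robot, y to its left, z up, the work surface at z = 0. Lengths are in m, angles in rad, forces in N, time in s.
With the tool pointing down it reaches from about 0.3 to 0.875 m from the base axis. Payload 6.4 kg.
Tool frame: the origin (TCP) lies on the mounting face of the last link; the fingertips stand 173 mm ahead of it and the grasp point (between the pads) lies 155 mm ahead of it (ctrl.tip_reach is the distance from the TCP to the fingertips, in m); z points along the fingers, y is the line along which they close (so a half turn about z gives the same grasp; the last joint's range is limited). The gripper opens to 85 mm and grips with 20 to 120 N. Pads are 22 mm wide; open, the fingers measure 114 mm over their backs; the gripper's body (76 mm by 85 mm) begins 54 mm behind the grasp point. The pads swing forward as they close: fully open they stand 13 mm farther back than shut.
Start: joints at [1.026, 0.181, 1.607, -0, 1.354, -0.206], TCP at [0.191, 0.542, 0.405] pointing down, gripper open.
Joint ranges: [-2.99, 2.99], [-0.89, 2.07], [0.3, 2.58], [-1.14, 4.28], [0, 2.63], [-3.12, 3.12]. Speed limits (rad/s): [2.57, 2.57, 3.01, 3.14, 3.14, 3.14].

INTERFACE

Orientations are given as a unit quaternion [w, x, y, z].
In Python, from bench import ctrl gives the robot as it stands.
- The arm moves only by the shell command python3 -m pendant 'ROWS'. ROWS is JSON, a list that holds one entry, the list of rows, each a list of 7 numbers: the opening, from 0 (shut) to 1 (fully open), then the shift along the tool's x, y, z in mm, then the turn, a rotation vector about the tool's x, y, z in rad. A call has 1 to 5 rows; each row is the pose to reach, as a shift and turn from the pose commanded when the call began, along the tool's axes at that moment; what a row does not reach only later rows make up. A row lasts 1/12 s, in which the tool goes at most 41.7 mm and 7.16 degrees, less where a joint would pass 70% of its speed; a pose out of reach is approached as far as the arm can. A call with a gripper value outside its range is refused whole. The fingers move at their own pace and stop on an object; the grip force is fixed at half the most. Time passes only in rows, so rows that repeat a pose let the fingers close. It gives the time, the measured TCP pose, the force, the opening and the grip force at its end, in the units of the state.
- ctrl.get_obs(): the state, without advancing time (a new reading comes with each control period).
- ctrl.camera(name): name is "scene" or "top" or "wrist"; returns the picture (400x640x3 uint8, red, green, blue); there is no depth.
- ctrl.camera_params(name): a dict with "mtx" (3x3 intrinsics, pixels), "distortion" ([k1, k2, p1, p2, k3] as OpenCV has them; the pictures are not rectified), "world_from_camera" (4x4, takes a point from camera to world coordinates); the wrist camera has in their place "tool_from_camera" (4x4, takes a point from camera to tool coordinates, whose origin is the TCP and whose axes are the flange's). Camera axes: x right, y down, z forward; pixel columns grow to the right and rows downward; lengths in m; the calibration is good to about 2 mm. A picture is of the moment at which its call begins: read the wrist's pose just before it. camera_params takes no time and is no camera call.
- ctrl.hand_in(): hands the job in; it is judged then, once.
Trained networks look in the newest picture that a camera, given by its name, has taken for a name from the list of things; names that differ only in an ending like _2 or _b are one class to them, and where a whole thing is asked for, a point or a joint stands for the part that bears it (a point fixed in the world has none). Each returns a list of dicts, best first, with "confidence" (0 to 1); they miss things now and then, are a little off and sometimes report something else, mostly with a low value. They report only what shows in the picture. A call takes as long as a camera call. They do not tell look-alikes from the thing itself.
- ctrl.boxes_of(camera, name): "point" ([column, row] as shares, 0 to 1, of the picture: columns of its width, rows of its height, amid what is visible of it).
The state is a dict: "time_s": time; "q": joint angles; "dq": joint speeds; "joint_efforts": joint torques, N m; "eef_pos": TCP position; "eef_rot": TCP orientation; "wrist_force": force on the tool from outside, world axes, zero at the start; "torque": the same for the moment, N m; "opening": opening from 0.0 (shut) to 1.0 (fully open); "grasp_force": force on a finger pad.
Only numpy, scipy, OpenCV 4.12 (cv2) and the standard library are available. Lean on these libraries where they do the work, as an engineer would, in place of code of your own. Each camera call takes 0.05 s, during which the arm holds its last target. There are 200 camera calls.

TASK

Tidy the four closed containers that stand together to the right of the bench rail (two white sample pots, a cover-slip carton and a brown bottle) onto the rail in order of height: the tallest on the mark next to the high end plate, then stepping down to the shortest on the mark next to the low end bar. Stand each one upright, centred on its own round mark, keep them from tipping over on the way, and leave the eraser among them and the round dish before the rail where they lie.

Things in the scene. Friction and masses are not known exactly. Their poses are not given: they have to be found in the camera images.
- rail: Flat grey bench rail, fixed, 76 x 346 mm, top face 8 mm above the worktop, with four round dark-rimmed marks (52 mm across) in a row. Origin: centre of its underside; its y axis runs along the row, z up. The mark centres lie at y = -112.5, -37.5, +37.5 and +112.5 mm, x = 0, z = 8 mm in its frame (75 mm apart). Steel beads 4 mm thick run along both long edges and rise 3 mm above the top face.
- high_end: High end plate, grey, 76 mm wide and 60 mm high, 6 mm thick with a flat flange 24 mm wide along its top edge (T profile), fixed upright on one end of the rail (y = +165 or -165 mm in the rail's frame: which end varies). Origin: centre of its underside, 8 mm above the worktop. The nearest mark's centre is 52.5 mm from it.
- low_end: Low end bar, grey, 76 x 8 mm and only 10 mm high, fixed on the other end of the rail from the high end plate. Origin: centre of its underside, 8 mm above the worktop.
- bottle: The tallest: brown dropping bottle with a narrow black top, 102 mm high; round body 33 mm across up to 70 mm high, then a neck and nozzle. Grip round the body, about 60 mm above its underside. Origin: centre of its underside; z points up. Starts upright on the worktop right (-y) of the rail; look-alikes farther back belong to the room.
- carton: Second tallest: small closed upright carton of cover slips, 28 mm (its x axis) by 50 mm (its y axis), 75 mm high. Grip across the 28 mm, about 50 mm above its underside; either way round on its mark will do. Origin: centre of its underside; z points up. Starts upright on the worktop right (-y) of the rail; look-alikes farther back belong to the room.
- tall_pot: Third: the taller white round sample pot with closed lid, 58 mm high, 38 mm across, lid (top 10 mm) 42 mm across. Grip at the lid or just under it, about 48 mm above its underside. Origin: centre of its underside; z points up. Starts upright on the worktop right (-y) of the rail; look-alikes farther back belong to the room.
- short_pot: The shortest: squat white round sample pot with closed lid, 38 mm high, 38 mm across, lid (top 10 mm) 44 mm across. Grip at the lid, about 29 mm above its underside. Origin: centre of its underside; z points up. Starts upright on the worktop right (-y) of the rail; look-alikes farther back belong to the room.
- eraser: Bystander: small eraser in a blue sleeve, 20 x 43 x 11 mm, lying among the four containers. Origin: centre of its underside. Leave it alone.
- dish: Bystander: clear flat round dish, 60 mm across, 14 mm high, lying at the front edge of the worktop before the rail. Origin: centre of its underside. Leave it alone.
Things that resemble listed ones, but are neither listed nor needed, are in the scene too. Leave any red look-alike of the bottle alone.

How it is judged:
By the outcome, as a careful person would: the job done as asked, in the order asked, and still so for the second after the job is handed in, with the robot touching nothing.
It also fails if it takes over 106 s, if anything falls off the work surface, if the arm or the gripper's body presses on something with over 40 N, if the wrist force passes 120 N, or if a joint passes its speed limit or range.

## Working session

There is one attempt and no reset: what is moved stays moved. The work goes in short steps, Python scripts to look and compute and a shell command to move; the robot and the scene stay as the last step left them, time stands still between calls to the robot, and variables do not carry over. Pictures are saved under pics/ and viewed, at most 17 in all, crops included, and the job is handed in when it is done.

```bash
mkdir -p pics; ls; cat > h.py <<'E'
import numpy as np, cv2
from bench import ctrl
from scipy.spatial.transform import Rotation as R
def save(n,f):
    im=ctrl.camera(n); cv2.imwrite('pics/'+f,im[:,:,::-1]); return im
def tcp():
    o=ctrl.get_obs(); q=np.array(o['eef_rot']); T=np.eye(4); T[:3,:3]=R.from_quat(q[[1,2,3,0]]).as_matrix(); T[:3,3]=o['eef_pos']; return T
def wfc(n):
    p=ctrl.camera_params(n)
    return p, (tcp()@np.array(p['tool_from_camera']) if n=='wrist' else np.array(p['world_from_camera']))
def px2w(n,uv,z):
    p,T=wfc(n); u=cv2.undistortPoints(np.array([[uv]],float),np.array(p['mtx']),np.array(p['distortion']))[0,0]
    d=T[:3,:3]@[u[0],u[1],1]; return T[:3,3]+d*(z-T[2,3])/d[2]
def w2px(n,P):
    p,T=wfc(n); Ti=np.linalg.inv(T)
    return cv2.projectPoints(np.array(P,float).reshape(-1,3),cv2.Rodrigues(Ti[:3,:3])[0],Ti[:3,3],np.array(p['mtx']),np.array(p['distortion']))[0][:,0]
E
python3 - <<'E'
from h import *
np.set_printoptions(precision=3,suppress=True)
save('top','top0.png'); save('scene','scene0.png')
H=dict(rail=.008,high_end=.06,low_end=.015,bottle=.05,carton=.037,tall_pot=.03,short_pot=.02,eraser=.006,dish=.007)
for c in ('top','scene'):
    for n,z in H.items():
        for d in ctrl.boxes_of(c,n)[:4]:
            uv=np.array(d['point'])*[640,400]; print(c,n,uv.round(),round(d['confidence'],2),px2w(c,uv,z)[:2])
o=ctrl.get_obs();print(o['time_s'],tcp())
E
```

```text
pics
top rail [257. 198.] 0.97 [0.579 0.17 ]
top low_end [389. 195.] 0.66 [ 0.593 -0.188]
top low_end [199. 196.] 0.65 [0.578 0.327]
top bottle [448. 196.] 0.74 [ 0.59  -0.338]
top bottle [347. 252.] 0.69 [ 0.438 -0.077]
top bottle [390. 247.] 0.68 [ 0.453 -0.188]
top bottle [363. 226.] 0.54 [ 0.506 -0.118]
top tall_pot [387. 193.] 0.6 [ 0.598 -0.183]
top short_pot [387. 247.] 0.63 [ 0.454 -0.185]
top eraser [417. 226.] 0.66 [ 0.513 -0.267]
top dish [280. 252.] 0.92 [0.435 0.101]
scene rail [297. 173.] 0.76 [0.586 0.164]
scene high_end [336. 192.] 0.77 [ 0.563 -0.018]
scene high_end [416. 299.] 0.61 [ 0.442 -0.354]
scene bottle [353. 228.] 0.87 [ 0.504 -0.13 ]
scene bottle [447. 261.] 0.79 [ 0.582 -0.34 ]
scene bottle [322. 208.] 0.7 [ 0.501 -0.03 ]
scene bottle [318. 229.] 0.63 [ 0.439 -0.076]
scene carton [416. 300.] 0.81 [ 0.456 -0.35 ]
scene tall_pot [389. 226.] 0.55 [ 0.591 -0.175]
scene short_pot [353. 264.] 0.85 [ 0.442 -0.189]
scene short_pot [417. 298.] 0.43 [ 0.474 -0.342]
scene eraser [401. 270.] 0.53 [ 0.519 -0.27 ]
scene eraser [268. 210.] 0.17 [0.422 0.096]
1.0 [[-0.943  0.332 -0.     0.191]
 [ 0.332  0.943  0.     0.542]
 [ 0.     0.    -1.     0.405]
 [ 0.     0.     0.     1.   ]]
```

View pics/top0.png

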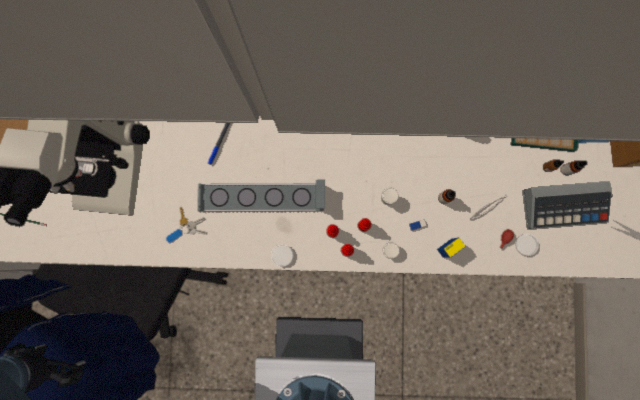

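View pics/scene0.png

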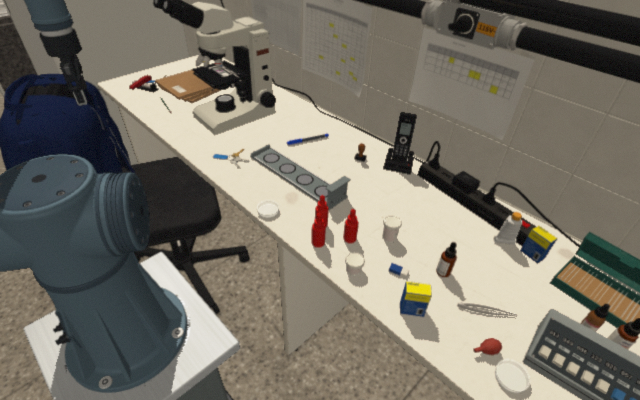

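The high end plate is at the right (-y) end of the rail (320,195), with marks at columns 219 to 301, row about 197. The pots are at (390,196) and (391,250), the bottle at (448,196) and the carton at (452,247). Three red look-alikes stand between the rail and the pots. I'll start moving over the rail and refine there with the wrist camera.

```bash
python3 -m pendant '[[[1,-159,-76,0,0,0,0.62],[1,-159,-76,0,0,0,0.62],[1,-159,-76,0,0,0,0.62],[1,-159,-76,0,0,0,0.62],[1,-159,-76,0,0,0,0.62]]]'
python3 -m pendant '[[[1,-174,30,0,0,0,0.612],[1,-174,30,0,0,0,0.612],[1,-174,30,0,0,0,0.612],[1,-174,30,0,0,0,0.612],[1,-174,30,0,0,0,0.612]]]'
python3 -m pendant '[[[1,-120,100,0,0,0,0],[1,-120,100,0,0,0,0],[1,-120,100,0,0,0,0],[1,-120,100,0,0,0,0],[1,-120,100,0,0,0,0]]]'
python3 - <<'E'
from h import *
np.set_printoptions(precision=4,suppress=True)
print(tcp(),ctrl.camera_params('wrist'))
save('wrist','w1.png')
for n in ('rail','high_end','low_end'):
    for d in ctrl.boxes_of('wrist',n)[:2]: print(n,np.array(d['point'])*[640,400],d['confidence'])
E
```

```text
time_s: 1.42
eef_pos: [0.319, 0.4146, 0.4048]
eef_rot: [0.001, 0.466, 0.885, -0.0]
wrist_force: [-0.0, 0.6, -0.4]
opening: 1.003
grasp_force: 0.0
time_s: 1.83
eef_pos: [0.4438, 0.2888, 0.405]
eef_rot: [0.001, 0.711, 0.703, 0.0]
wrist_force: [-0.6, 0.6, 0.2]
opening: 0.999
grasp_force: 0.0
time_s: 2.25
eef_pos: [0.5435, 0.1681, 0.4048]
eef_rot: [0.001, 0.709, 0.705, 0.0]
wrist_force: [-0.9, 0.3, 0.4]
opening: 1.0
grasp_force: 0.0
[[ 0.0053  1.      0.002   0.5435]
 [ 1.     -0.0053 -0.0017  0.1681]
 [-0.0017  0.002  -1.      0.4048]
 [ 0.      0.      0.      1.    ]] {'mtx': array([[276.6628,   0.    , 316.923 ],
       [  0.    , 276.6628, 202.2882],
       [  0.    ,   0.    ,   1.    ]]), 'distortion': array([-0.0197,  0.    ,  0.    ,  0.    ,  0.    ]), 'tool_from_camera': array([[ 0.0008, -0.9656, -0.2601,  0.0655],
       [ 1.    ,  0.0009, -0.0004, -0.0005],
       [ 0.0006, -0.2601,  0.9656,  0.0292],
       [ 0.    ,  0.    ,  0.    ,  1.    ]])}
rail [347.776 161.2  ] 0.94
high_end [345.472 307.   ] 0.98
low_end [342.592  48.12 ] 0.84
```

View pics/w1.png

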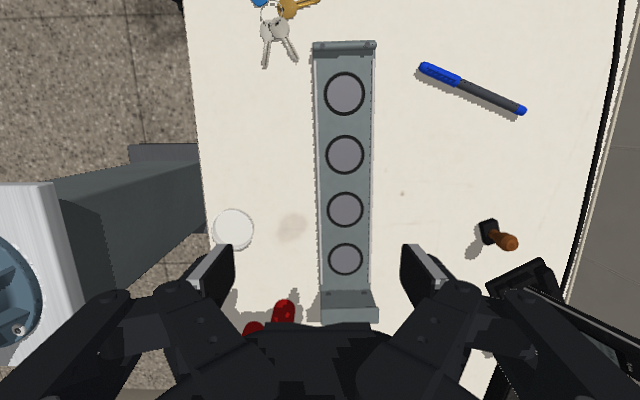

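The rail is in full view, with marks near (344,94), (345,155), (345,210) and (345,259), low end bar at the top and high plate at (348,300). Next I'll measure the marks from this picture and go and look at the containers.

```bash
python3 - <<'E'
from h import *
np.set_printoptions(precision=4,suppress=True)
g=cv2.imread('pics/w1.png',0)
out=[]
for c in [(344,94),(345,155),(345,210),(345,259)]:
    x0,y0=c[0]-24,c[1]-24; s=g[y0:y0+48,x0:x0+48]
    m=(s<75).astype(np.uint8)
    cs,_=cv2.findContours(m,cv2.RETR_EXTERNAL,cv2.CHAIN_APPROX_NONE)
    k=max(cs,key=cv2.contourArea)
    P=np.array([px2w('wrist',p+[x0,y0],.008)[:2] for p in k[:,0].astype(float)])
    e=cv2.fitEllipse((P*1e4).astype(np.float32)); out.append(np.array(e[0])/1e4); print(e[0],e[1])
out=np.array(out);print(out,np.diff(out,axis=0),np.linalg.norm(np.diff(out,axis=0),axis=1))
np.save('marks.npy',out)
E
python3 -m pendant '[[[1,-200,-12,0,0,0,0],[1,-200,-12,0,0,0,0],[1,-200,-12,0,0,0,0],[1,-200,-12,0,0,0,0],[1,-200,-12,0,0,0,0]]]'
python3 -m pendant '[[[1,-190,-12,0,0,0,0],[1,-190,-12,0,0,0,0],[1,-190,-12,0,0,0,0],[1,-190,-12,0,0,0,0],[1,-190,-12,0,0,0,0]]]'
python3 - <<'E'
from h import *
np.set_printoptions(precision=4,suppress=True)
print(tcp()); save('wrist','w2.png')
H=dict(bottle=.1,carton=.037,tall_pot=.03,short_pot=.02,eraser=.006)
for n,z in H.items():
    for d in ctrl.boxes_of('wrist',n)[:5]:
        uv=np.array(d['point'])*[640,400];print(n,uv.round(),round(d['confidence'],2),px2w('wrist',uv,z)[:2])
E
```

```text
(5724.6435546875, 2800.09765625) (503.3569030761719, 508.5894470214844)
(5748.18359375, 2047.10888671875) (501.8450927734375, 508.54156494140625)
(5773.423828125, 1294.0281982421875) (500.8778381347656, 505.5919494628906)
(5797.94970703125, 544.1381225585938) (501.32940673828125, 505.5213317871094)
[[0.5725 0.28  ]
 [0.5748 0.2047]
 [0.5773 0.1294]
 [0.5798 0.0544]] [[ 0.0024 -0.0753]
 [ 0.0025 -0.0753]
 [ 0.0025 -0.075 ]] [0.0753 0.0754 0.075 ]
time_s: 2.87
eef_pos: [0.5275, -0.028, 0.405]
eef_rot: [0.0, 0.706, 0.708, -0.0]
wrist_force: [0.1, 0.7, -0.4]
opening: 1.001
grasp_force: 0.0
time_s: 3.28
eef_pos: [0.5159, -0.2194, 0.4051]
eef_rot: [0.001, 0.707, 0.707, -0.0]
wrist_force: [-0.3, 0.4, -0.0]
opening: 1.0
grasp_force: 0.0
[[-0.0001  1.      0.0005  0.5159]
 [ 1.      0.0001 -0.0014 -0.2194]
 [-0.0014  0.0005 -1.      0.4051]
 [ 0.      0.      0.      1.    ]]
bottle [248.  54.] 0.95 [ 0.453  -0.0892]
bottle [296.  18.] 0.81 [ 0.497  -0.0603]
bottle [372. 272.] 0.74 [ 0.5763 -0.3093]
bottle [311.  96.] 0.6 [ 0.5097 -0.1255]
carton [273. 277.] 0.62 [ 0.4547 -0.3495]
tall_pot [378. 156.] 0.82 [ 0.5917 -0.1844]
short_pot [260. 157.] 0.67 [ 0.4426 -0.1866]
eraser [319. 213.] 0.74 [ 0.5182 -0.2648]
```

View pics/w2.png

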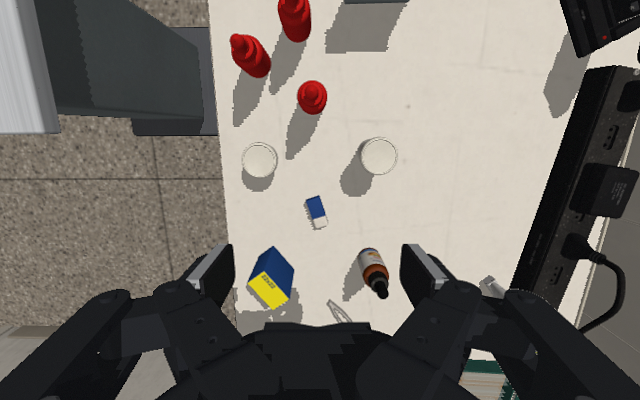

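The picture shows tall pot lid at (379,156), short pot lid at (260,160), the carton's yellow top at (271,291), bottle nozzle tip at about (379,292), eraser (318,212) and reds at the top left. Next I'll refine the positions.

```bash
python3 - <<'E'
from h import *
np.set_printoptions(precision=4,suppress=True)
im=cv2.imread('pics/w2.png'); hsv=cv2.cvtColor(im,cv2.COLOR_BGR2HSV); g=cv2.cvtColor(im,cv2.COLOR_BGR2GRAY)
W=lambda P,z: np.array([px2w('wrist',p,z)[:2] for p in np.asarray(P,float).reshape(-1,2)])
big=lambda m:max(cv2.findContours(m,cv2.RETR_EXTERNAL,cv2.CHAIN_APPROX_NONE)[0],key=cv2.contourArea)
k=big(cv2.inRange(hsv,(22,120,100),(36,255,255))); r=cv2.minAreaRect((W(k,.075)*1e4).astype(np.float32)); print('carton',r)
for n,c,rr,z,D in (('tall',(379,156),18,.058,.042),('short',(260,160),18,.038,.044)):
    for s in (8,):
        a=cv2.resize(g[c[1]-28:c[1]+28,c[0]-28:c[0]+28],None,fx=4,fy=4,interpolation=cv2.INTER_CUBIC)
        h=cv2.HoughCircles(a,cv2.HOUGH_GRADIENT,1,10,param1=60,param2=20,minRadius=50,maxRadius=95)
        if h is not None:
            for q in h[0][:4]:
                uv=q[:2]/4+np.array(c)-28-.375; f=276.7*D/2/((tcp()[2,3]-.0292-z)/1); print(n,uv,q[2]/4,'exp r',f,W(uv,z))
b=cv2.inRange(hsv[240:305,350:395],(0,0,0),(180,255,60)); k=big(b); print('black',k[:,0].min(0)+[350,240],k[:,0].max(0)+[350,240])
for uv in ((379,293),): print('bottle tip',W(uv,.102))
cv2.imwrite('pics/c2.png',cv2.resize(im[130:315,230:410],None,fx=3.2,fy=3.2,interpolation=cv2.INTER_CUBIC))
print(w2px('top',[[.59,-.34,.102],[.59,-.34,0]]))
E
```

```text
carton ((4557.658203125, -3440.96044921875), (267.2451477050781, 484.258056640625), 37.33979415893555)
tall [379.25 155.5 ] 18.5 exp r 18.305334806078783 [[ 0.5867 -0.1798]]
tall [375. 156.] 19.525 exp r 18.305334806078783 [[ 0.5819 -0.1804]]
tall [377.25 158.  ] 15.475 exp r 18.305334806078783 [[ 0.5846 -0.1827]]
tall [379.75 158.25] 17.825 exp r 18.305334806078783 [[ 0.5875 -0.1829]]
short [258.25 158.75] 17.475 exp r 18.040372733129598 [[ 0.4446 -0.1861]]
short [259.25 161.25] 16.2 exp r 18.040372733129598 [[ 0.4456 -0.1891]]
short [261.25 159.25] 16.525 exp r 18.040372733129598 [[ 0.4482 -0.1867]]
short [257.  162.5] 18.3 exp r 18.040372733129598 [[ 0.4428 -0.1906]]
black [367 271] [387 298]
bottle tip [[ 0.5861 -0.3289]]
[[453.9125 193.1985]
 [443.5194 198.5203]]
```

View pics/c2.png

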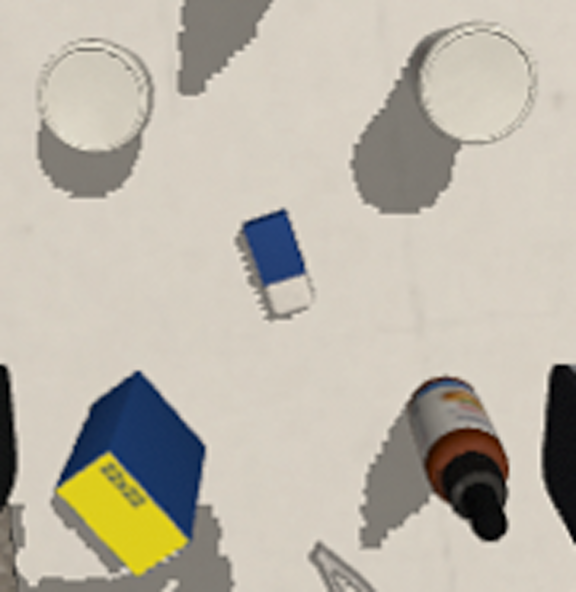

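```bash
python3 -m pendant '[[[1,15,-35,50,0,0,0],[1,31,-70,98,0,0,0],[1,31,-70,98,0,0,0],[1,31,-70,98,0,0,0],[1,31,-70,98,0,0,0]]]'
python3 - <<'E'
from h import *
np.set_printoptions(precision=4,suppress=True)
print(tcp()[:3,3]); save('wrist','w3.png')
for n,z in (('short_pot',.02),):
    for d in ctrl.boxes_of('wrist',n)[:3]:
        uv=np.array(d['point'])*[640,400];print(n,uv.round(),round(d['confidence'],2),px2w('wrist',uv,z)[:2])
print(w2px('wrist',[[.446,-.188,.038]]))
E
```

```text
time_s: 4.0
eef_pos: [0.4445, -0.1832, 0.3041]
eef_rot: [-0.003, 0.706, 0.708, -0.0]
wrist_force: [0.5, -1.0, -0.1]
opening: 0.998
grasp_force: 0.0
[ 0.4445 -0.1832  0.3041]
short_pot [319. 211.] 0.93 [ 0.4495 -0.1991]
[[315.3155 204.8918]]
```

View pics/w3.png

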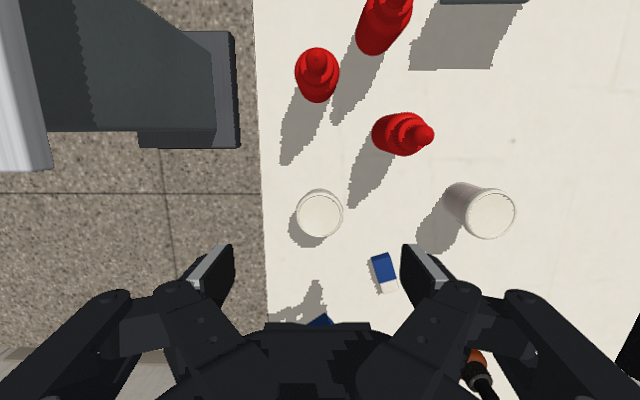

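The lid shows at (320,216), about 11 px from the prediction. That suggests the arm was still settling, so I'll check when it's at rest.

```bash
python3 -m pendant '[[[1,0,0,0,0,0,0],[1,0,0,0,0,0,0],[1,0,0,0,0,0,0],[1,0,0,0,0,0,0]]]'
cat >> h.py <<'E'
def settle_tcp(n=1):
    return tcp()
def lid(c,z,D,s=4):
    im=ctrl.camera('wrist'); g=cv2.cvtColor(im,cv2.COLOR_RGB2GRAY); w=45
    x0,y0=int(c[0])-w,int(c[1])-w
    a=cv2.resize(g[y0:y0+2*w,x0:x0+2*w],None,fx=s,fy=s,interpolation=cv2.INTER_CUBIC)
    r=276.7*D/2/(tcp()[2,3]-.03-z)*s
    h=cv2.HoughCircles(a,cv2.HOUGH_GRADIENT,1,8,param1=60,param2=18,minRadius=int(r*.9),maxRadius=int(r*1.1))
    for q in h[0][:3]:
        uv=q[:2]/s+[x0,y0]-.375; print('lid',uv,q[2]/s,r/s,px2w('wrist',uv,z))
    return im
E
python3 - <<'E'
from h import *
np.set_printoptions(precision=4,suppress=True)
print(tcp())
im=lid((320,214),.038,.044)
print(tcp()); 
for d in ctrl.boxes_of('wrist','tall_pot')[:1]+ctrl.boxes_of('wrist','short_pot')[:1]: print(np.array(d['point'])*[640,400])
print(w2px('wrist',[[.446,-.188,.038],[.587,-.18,.058]]))
E
```

```text
time_s: 4.43
eef_pos: [0.4469, -0.1867, 0.3075]
eef_rot: [0.001, 0.707, 0.707, 0.0]
wrist_force: [0.2, 0.2, 0.6]
opening: 1.0
grasp_force: 0.0
[[-0.0001  1.      0.0013  0.4469]
 [ 1.      0.0001 -0.0009 -0.1867]
 [-0.0009  0.0013 -1.      0.3075]
 [ 0.      0.      0.      1.    ]]
lid [314.75 208.5 ] 22.95 25.448882864083853 [ 0.4444 -0.1918  0.038 ]
lid [314.75 206.5 ] 23.975 25.448882864083853 [ 0.4444 -0.1899  0.038 ]
lid [313.  205.5] 23.4 25.448882864083853 [ 0.4428 -0.1889  0.038 ]
[[-0.0001  1.      0.0008  0.4467]
 [ 1.      0.0001 -0.0006 -0.1866]
 [-0.0006  0.0008 -1.      0.3072]
 [ 0.      0.      0.      1.    ]]
[473.792 204.8  ]
[314.496 201.4  ]
[[316.9678 204.8323]
 [487.2362 202.1268]]
```

```bash
python3 -m pendant '[[[1,-2,-2,35,0,0,0],[1,-2,-2,70,0,0,0],[1,-2,-2,100,0,0,0],[1,-2,-2,118,0,0,0],[1,-2,-2,125,0,0,0]]]'
python3 -m pendant '[[[1,0,0,0,0,0,0],[0.2,0,0,0,0,0,0],[0.2,0,0,0,0,0,0],[0.2,0,0,0,0,0,0],[0.2,0,0,0,0,0,0]]]'
python3 -m pendant '[[[0.2,0,0,0,0,0,0],[0.2,0,0,0,0,0,0],[0.2,0,0,0,0,0,0],[0.2,0,0,0,0,0,0],[0.2,0,0,0,0,0,0]]]'
```

```text
time_s: 5.0
eef_pos: [0.443, -0.1876, 0.1787]
eef_rot: [-0.003, 0.707, 0.707, -0.0]
wrist_force: [-0.7, 0.1, -0.3]
opening: 0.996
grasp_force: 0.0
time_s: 5.42
eef_pos: [0.445, -0.1889, 0.1833]
eef_rot: [0.002, 0.707, 0.707, 0.0]
wrist_force: [-3.8, 1.9, 19.2]
opening: 0.471
grasp_force: 58.6
time_s: 5.83
eef_pos: [0.445, -0.1889, 0.1835]
eef_rot: [0.001, 0.707, 0.707, 0.0]
wrist_force: [-1.4, 1.1, 7.7]
opening: 0.463
grasp_force: 59.3
```

```bash
python3 -m pendant '[[[0.2,0,0,-10,0,0,0],[0.2,0,0,-35,0,0,0],[0.2,0,0,-70,0,0,0],[0.2,0,0,-105,0,0,0],[0.2,0,0,-125,0,0,0]]]'
python3 -m pendant '[[[0.2,15,5,0,0,0,0],[0.2,45,13,0,0,0,0],[0.2,80,22,0,0,0,0],[0.2,115,32,0,0,0,0],[0.2,150,42,0,0,0,0]]]'
python3 -m pendant '[[[0.2,34,9,0,0,0,0],[0.2,68,18,0,0,0,0],[0.2,102,27,0,0,0,0],[0.2,130,35,0,0,0,0],[0.2,150,42,0,0,0,0]]]'
python3 -m pendant '[[[0.2,0,0,0,0,0,0],[0.2,0,0,0,0,0,0],[0.2,0,0,0,0,0,0],[0.2,0,0,0,0,0,0]]]'
python3 - <<'E'
from h import *
np.set_printoptions(precision=4,suppress=True)
T=tcp();print(T[:3,3])
save('wrist','w4.png')
M=np.load('marks.npy'); print(w2px('wrist',np.c_[M,[.008]*4]))
E
```

```text
time_s: 6.25
eef_pos: [0.445, -0.1888, 0.3114]
eef_rot: [0.003, 0.707, 0.707, 0.0]
wrist_force: [0.9, -0.4, -0.1]
opening: 0.463
grasp_force: 60.4
time_s: 6.67
eef_pos: [0.4864, -0.037, 0.3081]
eef_rot: [0.001, 0.707, 0.707, 0.0]
wrist_force: [1.3, -0.2, -0.9]
opening: 0.464
grasp_force: 60.4
time_s: 7.08
eef_pos: [0.5283, 0.1143, 0.308]
eef_rot: [0.0, 0.706, 0.708, 0.001]
wrist_force: [0.4, -1.1, -0.0]
opening: 0.462
grasp_force: 60.4
time_s: 7.42
eef_pos: [0.5281, 0.1107, 0.307]
eef_rot: [0.0, 0.707, 0.707, -0.0]
wrist_force: [0.1, 0.0, -1.0]
opening: 0.461
grasp_force: 60.4
[0.5281 0.1107 0.307 ]
[[369.4356   2.269 ]
 [368.3646  95.589 ]
 [367.415  176.743 ]
 [366.3976 246.9742]]
```

View pics/w4.png

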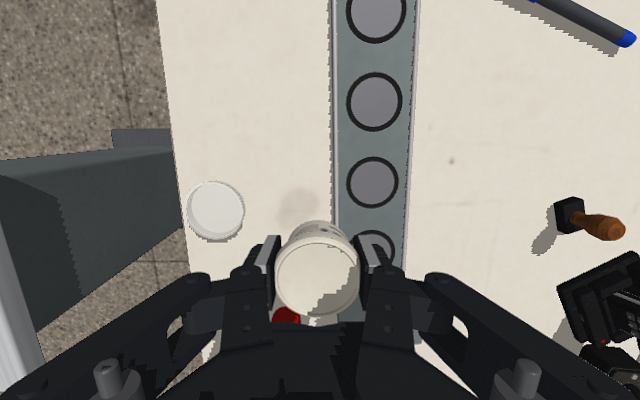

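The pot is held level. The settled view puts the marks at (375,101) and (373,182), about 6 px from my first estimate, so I'll refit from this picture.

```bash
python3 - <<'E'
from h import *
np.set_printoptions(precision=4,suppress=True)
T=tcp();print(T[:3,3])
g=cv2.imread('pics/w4.png',0); out=[]
for c in [(375,101),(373,182)]:
    w=36;x0,y0=c[0]-w,c[1]-w; s=g[y0:y0+2*w,x0:x0+2*w]; m=(s<75).astype(np.uint8)
    k=max(cv2.findContours(m,cv2.RETR_EXTERNAL,cv2.CHAIN_APPROX_NONE)[0],key=cv2.contourArea)
    P=np.array([px2w('wrist',p+[x0,y0],.008)[:2] for p in k[:,0].astype(float)])
    e=cv2.fitEllipse((P*1e4).astype(np.float32)); out.append(np.array(e[0])/1e4); print(e[:2])
a,b=out; d=(a-b)/np.linalg.norm(a-b); mid=(a+b)/2; print('spacing',np.linalg.norm(a-b),'ang',d)
M=np.array([mid+d*.0375*k for k in (3,1,-1,-3)]); print(M); np.save('marks.npy',M); print(w2px('wrist',np.c_[M,[.008]*4]))
E
```

```text
[0.5281 0.1106 0.3069]
((5800.48193359375, 1989.607666015625), (511.0843811035156, 514.0126342773438))
((5821.240234375, 1234.747314453125), (511.1349182128906, 511.5914611816406))
spacing 0.07551457193233542 ang [-0.0275  0.9996]
[[0.578  0.2737]
 [0.5801 0.1987]
 [0.5821 0.1237]
 [0.5842 0.0488]]
[[375.5523  10.6509]
 [373.7396 102.5011]
 [371.962  182.4034]
 [370.2696 251.8772]]
```

```bash
python3 -m pendant '[[[0.2,20,6,0,0,0,0],[0.2,55,17,0,0,0,0],[0.2,90,28,0,0,0,0],[0.2,125,39,0,0,0,0],[0.2,150,46,0,0,0,0]]]'
python3 -m pendant '[[[0.2,10,3,10,0,0,0],[0.2,13,4,40,0,0,0],[0.2,13,4,70,0,0,0],[0.2,13,4,90,0,0,0],[0.2,13,4,100,0,0,0]]]'
python3 -m pendant '[[[0.2,0,0,0,0,0,0],[0.2,0,0,0,0,0,0],[0.2,0,0,6,0,0,0],[0.2,0,0,13,0,0,0],[0.2,0,0,13,0,0,0]]]'
python3 -m pendant '[[[0.2,0,0,0,0,0,0],[0.2,0,0,0,0,0,0],[0.2,0,0,0,0,0,0]]]'
python3 -c "
from h import *
save('wrist','w5.png');print(w2px('wrist',np.c_[np.load('marks.npy'),[.008]*4]))"
```

```text
time_s: 7.88
eef_pos: [0.5751, 0.2629, 0.307]
eef_rot: [0.0, 0.708, 0.707, 0.001]
wrist_force: [0.6, -0.1, -0.1]
opening: 0.461
grasp_force: 60.4
time_s: 8.3
eef_pos: [0.5771, 0.2732, 0.2031]
eef_rot: [-0.001, 0.708, 0.707, -0.002]
wrist_force: [-0.8, -0.2, -0.0]
opening: 0.461
grasp_force: 60.4
time_s: 8.72
eef_pos: [0.5783, 0.2744, 0.1935]
eef_rot: [0.0, 0.707, 0.707, 0.0]
wrist_force: [0.0, -0.7, 0.2]
opening: 0.46
grasp_force: 60.4
time_s: 8.97
eef_pos: [0.5785, 0.2747, 0.1942]
eef_rot: [0.0, 0.707, 0.707, 0.0]
wrist_force: [0.6, 0.3, 1.0]
opening: 0.464
grasp_force: 60.4
[[316.79049331 240.75795382]
 [319.72415658 342.44690253]
 [322.06634894 423.4597887 ]
 [323.95913714 488.80536473]]
```

View pics/w5.png

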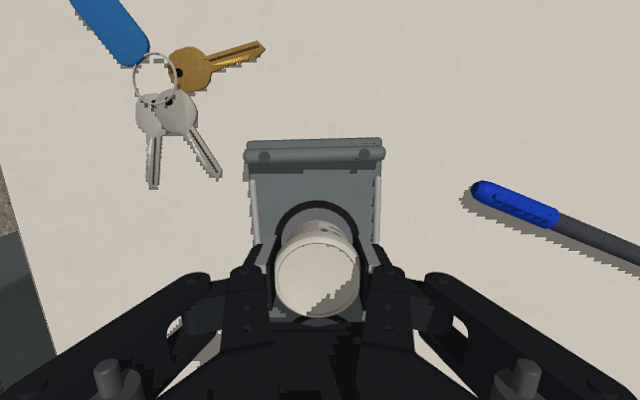

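The pot hangs just above the low mark, with its lid at (317,276). I'll check it against the mark and lower it the last millimetres.

```bash
python3 -c "
from h import *
print(px2w('wrist',(316.5,276.5),.048),np.load('marks.npy')[0])"
python3 -m pendant '[[[0.2,0,0,2,0,0,0],[0.2,0,0,3,0,0,0],[0.2,0,0,3,0,0,0],[0.2,0,0,3,0,0,0]]]'
```

```text
[0.57787555 0.27245694 0.048     ] [0.57799358 0.27367524]
time_s: 9.35
eef_pos: [0.5785, 0.2748, 0.1915]
eef_rot: [0.0, 0.707, 0.707, 0.0]
wrist_force: [-1.9, -0.1, 4.7]
opening: 0.46
grasp_force: 60.8
```

```bash
python3 -m pendant '[[[0.8,0,0,0,0,0,0],[0.8,0,0,0,0,0,0],[0.8,0,0,0,0,0,0],[0.8,0,0,0,0,0,0],[0.8,0,0,-5,0,0,0]]]'
python3 -m pendant '[[[0.8,0,0,-20,0,0,0],[0.8,0,0,-55,0,0,0],[0.8,0,0,-90,0,0,0],[0.8,0,0,-115,0,0,0],[0.8,0,0,-115,0,0,0]]]'
python3 -m pendant '[[[1,-40,0,0,0,0,0],[1,-80,0,0,0,0,0],[1,-120,0,0,0,0,0],[1,-160,0,0,0,0,0],[1,-200,0,0,0,0,0]]]'
python3 -m pendant '[[[1,-40,0,0,0,0,0],[1,-80,0,0,0,0,0],[1,-120,0,0,0,0,0],[1,-160,5,0,0,0,0],[1,-200,8,0,0,0,0]]]'
python3 -m pendant '[[[1,-35,0,0,0,0,0],[1,-55,0,0,0,0,0],[1,-55,0,0,0,0,0],[1,-55,0,0,0,0,0],[1,-55,0,0,0,0,0]]]'
python3 - <<'E'
from h import *
np.set_printoptions(precision=4,suppress=True)
T=tcp();print(T[:3,3]); p=w2px('wrist',[[.587,-.181,.058]])[0]; print(p)
im=lid(p,.058,.042)
c=im[max(0,int(p[1])-80):int(p[1])+100,int(p[0])-100:int(p[0])+100]
cv2.imwrite('pics/w6.png',cv2.resize(c[:,:,::-1],None,fx=2.5,fy=2.5)); print(max(0,int(p[1])-80),int(p[0])-100)
E
```

```text
time_s: 9.77
eef_pos: [0.5777, 0.2744, 0.1946]
eef_rot: [-0.001, 0.707, 0.707, -0.001]
wrist_force: [-0.6, 0.2, -0.0]
opening: 0.801
grasp_force: 0.0
time_s: 10.18
eef_pos: [0.5804, 0.2753, 0.3183]
eef_rot: [0.003, 0.707, 0.707, 0.005]
wrist_force: [0.8, -0.1, 0.2]
opening: 0.8
grasp_force: 0.0
time_s: 10.6
eef_pos: [0.5778, 0.0731, 0.3107]
eef_rot: [0.0, 0.707, 0.707, -0.0]
wrist_force: [1.9, 0.0, 0.2]
opening: 0.999
grasp_force: 0.0
time_s: 11.02
eef_pos: [0.586, -0.1273, 0.3108]
eef_rot: [0.0, 0.707, 0.707, 0.0]
wrist_force: [1.1, 0.7, 0.3]
opening: 1.0
grasp_force: 0.0
time_s: 11.43
eef_pos: [0.5861, -0.1797, 0.3103]
eef_rot: [-0.001, 0.707, 0.707, 0.0]
wrist_force: [0.1, -0.2, -0.8]
opening: 1.0
grasp_force: 0.0
[ 0.5861 -0.1797  0.3103]
[318.8539 210.213 ]
lid [318.  213.5] 24.275 26.1282017241541 [ 0.5864 -0.1834  0.058 ]
lid [318.   216.25] 25.85 26.1282017241541 [ 0.5864 -0.1858  0.058 ]
lid [318.75 218.25] 25.025 26.1282017241541 [ 0.587  -0.1876  0.058 ]
130 218
```

View pics/w6.png

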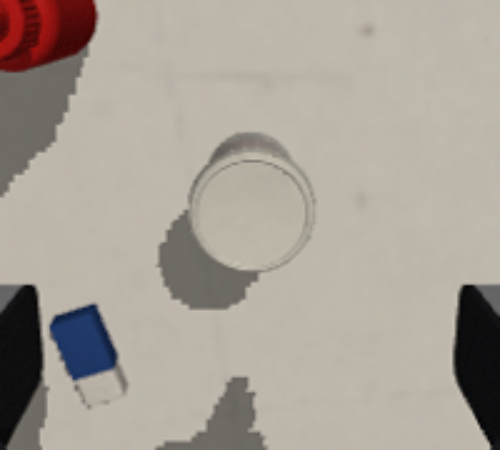

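Tall pot lid centred at (319,213), so the pot stands at about (0.587,-0.184).

```bash
python3 -m pendant '[[[1,-4,1,35,0,0,0],[1,-4,1,65,0,0,0],[1,-4,1,90,0,0,0],[1,-4,1,101,0,0,0],[1,-4,1,105,0,0,0]]]'
python3 -m pendant '[[[1,0,0,0,0,0,0],[0.2,0,0,0,0,0,0],[0.2,0,0,0,0,0,0],[0.2,0,0,0,0,0,0],[0.2,0,0,0,0,0,0]]]'
python3 -m pendant '[[[0.2,0,0,0,0,0,0],[0.2,0,0,0,0,0,0],[0.2,0,0,0,0,0,0],[0.2,0,0,0,0,0,0]]]'
python3 -m pendant '[[[0.2,0,0,-10,0,0,0],[0.2,0,0,-35,0,0,0],[0.2,0,0,-65,0,0,0],[0.2,0,0,-95,0,0,0],[0.2,0,0,-110,0,0,0]]]'
```

```text
time_s: 11.9
eef_pos: [0.5865, -0.1825, 0.2032]
eef_rot: [-0.002, 0.706, 0.708, -0.001]
wrist_force: [-0.5, 0.9, -0.7]
opening: 1.002
grasp_force: 0.0
time_s: 12.32
eef_pos: [0.5879, -0.1847, 0.2074]
eef_rot: [0.001, 0.707, 0.707, 0.0]
wrist_force: [-2.0, 1.0, 13.9]
opening: 0.466
grasp_force: 58.7
time_s: 12.65
eef_pos: [0.588, -0.1848, 0.2077]
eef_rot: [0.001, 0.707, 0.707, 0.0]
wrist_force: [-1.4, 0.3, 6.3]
opening: 0.462
grasp_force: 59.7
time_s: 13.07
eef_pos: [0.5882, -0.1848, 0.3209]
eef_rot: [0.003, 0.707, 0.707, 0.001]
wrist_force: [0.6, -1.3, -0.3]
opening: 0.464
grasp_force: 60.4
```

```bash
python3 -m pendant '[[[0.2,15,0,0,0,0,0],[0.2,45,0,0,0,0,0],[0.2,80,-2,0,0,0,0],[0.2,115,-4,0,0,0,0],[0.2,150,-5,0,0,0,0]]]'
python3 -m pendant '[[[0.2,35,0,0,0,0,0],[0.2,70,0,0,0,0,0],[0.2,105,-1,0,0,0,0],[0.2,140,-2,0,0,0,0],[0.2,175,-3,0,0,0,0]]]'
python3 -m pendant '[[[0.2,28,0,0,0,0,0],[0.2,45,0,0,0,0,0],[0.2,57,0,0,0,0,0],[0.2,58,0,0,0,0,0],[0.2,58,0,20,0,0,0]]]'
python3 -m pendant '[[[0.2,0,0,25,0,0,0],[0.2,0,0,50,0,0,0],[0.2,0,0,68,0,0,0],[0.2,0,0,78,0,0,0],[0.2,0,0,78,0,0,0]]]'
python3 -m pendant '[[[0.2,0,0,0,0,0,0],[0.2,0,0,0,0,0,0],[0.2,0,0,0,0,0,0]]]'
python3 -c "
from h import *
print(tcp()[:3,3],np.load('marks.npy')[1]);save('wrist','w7.png');print(w2px('wrist',np.c_[np.load('marks.npy'),[.008]*4]))"
```

```text
time_s: 13.48
eef_pos: [0.5813, -0.0323, 0.315]
eef_rot: [-0.001, 0.707, 0.707, -0.0]
wrist_force: [0.1, -0.1, -0.2]
opening: 0.462
grasp_force: 60.4
time_s: 13.9
eef_pos: [0.5781, 0.143, 0.3151]
eef_rot: [-0.001, 0.707, 0.707, -0.0]
wrist_force: [-0.1, 0.1, -0.2]
opening: 0.462
grasp_force: 60.4
time_s: 14.32
eef_pos: [0.5805, 0.1995, 0.2992]
eef_rot: [0.002, 0.707, 0.708, 0.003]
wrist_force: [0.9, 0.1, 0.2]
opening: 0.464
grasp_force: 60.4
time_s: 14.73
eef_pos: [0.5787, 0.1976, 0.2164]
eef_rot: [-0.001, 0.708, 0.707, -0.001]
wrist_force: [-0.3, -1.2, 0.2]
opening: 0.46
grasp_force: 61.9
time_s: 14.98
eef_pos: [0.5797, 0.1982, 0.2182]
eef_rot: [0.0, 0.707, 0.707, 0.0]
wrist_force: [0.7, 0.4, 0.3]
opening: 0.462
grasp_force: 61.9
[0.57965107 0.19817611 0.21821264] [0.58005527 0.19870358]
[[314.94585996 111.51308434]
 [318.08816438 225.05903283]
 [320.641155   317.40557973]
 [322.72995863 393.02755951]]
```

View pics/w7.png

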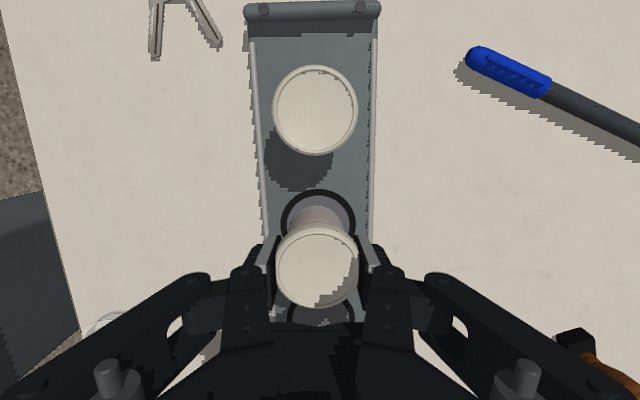

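The short pot stands on its mark with the lid at (315,110). The tall pot hangs just over its own mark with the lid at (317,267).

```bash
python3 -c "
from h import *
print(px2w('wrist',(315,110),.046),px2w('wrist',(317,267),.069),np.load('marks.npy')[:2])"
python3 -m pendant '[[[0.2,0,0,2,0,0,0],[0.2,0,0,3,0,0,0],[0.2,0,0,3,0,0,0],[0.2,0,0,3,0,0,0]]]'
```

```text
[0.57827119 0.27230973 0.046     ] [0.57926929 0.19931218 0.069     ] [[0.57799358 0.27367524]
 [0.58005527 0.19870358]]
time_s: 15.37
eef_pos: [0.5795, 0.1986, 0.2153]
eef_rot: [0.0, 0.707, 0.707, 0.0]
wrist_force: [-1.0, 0.3, 5.2]
opening: 0.464
grasp_force: 62.3
```

```bash
python3 -m pendant '[[[0.8,0,0,0,0,0,0],[0.8,0,0,0,0,0,0],[0.8,0,0,0,0,0,0],[0.8,0,0,0,0,0,0],[0.8,0,0,-5,0,0,0]]]'
python3 -m pendant '[[[0.8,0,0,-20,0,0,0],[0.8,0,0,-55,0,0,0],[0.8,0,0,-90,0,0,0],[0.8,0,0,-115,0,0,0],[0.8,0,0,-115,0,0,0]]]'
python3 -m pendant '[[[1,-35,-8,0,0,0,0],[1,-70,-16,0,0,0,0],[1,-105,-24,0,0,0,0],[1,-145,-32,0,0,0,0],[1,-185,-42,0,0,0,0]]]'
python3 -m pendant '[[[1,-38,-8,0,0,0,0],[1,-76,-16,0,0,0,0],[1,-114,-24,0,0,0,0],[1,-152,-32,0,0,0,0],[1,-185,-41,0,0,0,0]]]'
python3 -m pendant '[[[1,-38,-8,0,0,0,0],[1,-76,-16,0,0,0,-0.1],[1,-114,-24,0,0,0,-0.2],[1,-152,-32,0,0,0,-0.3],[1,-173,-41,0,0,0,-0.4]]]'
python3 -m pendant '[[[1,0,0,0,0,0,-0.12],[1,0,0,0,0,0,-0.24],[1,0,0,0,0,0,-0.25],[1,0,0,0,0,0,-0.25],[1,0,0,0,0,0,-0.25]]]'
python3 - <<'E'
from h import *
np.set_printoptions(precision=4,suppress=True)
T=tcp();print(T)
im=save('wrist','w8.png'); hsv=cv2.cvtColor(im,cv2.COLOR_RGB2HSV); 
m=cv2.inRange(hsv,(22,120,100),(36,255,255)); k=max(cv2.findContours(m,cv2.RETR_EXTERNAL,cv2.CHAIN_APPROX_NONE)[0],key=cv2.contourArea)
P=np.array([px2w('wrist',p,.075)[:2] for p in k[:,0].astype(float)]); print(cv2.minAreaRect((P*1e4).astype(np.float32)),k[:,0].min(0),k[:,0].max(0))
E
```

```text
time_s: 15.78
eef_pos: [0.5787, 0.1985, 0.2186]
eef_rot: [-0.001, 0.707, 0.707, -0.001]
wrist_force: [-0.6, 0.5, -1.0]
opening: 0.799
grasp_force: 0.0
time_s: 16.2
eef_pos: [0.5813, 0.199, 0.3421]
eef_rot: [0.003, 0.707, 0.707, 0.005]
wrist_force: [-0.2, 1.1, 1.0]
opening: 0.798
grasp_force: 0.0
time_s: 16.62
eef_pos: [0.5367, 0.0124, 0.3347]
eef_rot: [0.0, 0.707, 0.708, 0.0]
wrist_force: [1.2, -0.1, -0.2]
opening: 0.998
grasp_force: 0.0
time_s: 17.03
eef_pos: [0.4956, -0.1735, 0.3348]
eef_rot: [0.0, 0.707, 0.707, -0.0]
wrist_force: [0.7, -0.8, 0.1]
opening: 1.002
grasp_force: 0.0
time_s: 17.45
eef_pos: [0.4544, -0.348, 0.3349]
eef_rot: [0.001, 0.551, 0.834, -0.001]
wrist_force: [0.3, -0.1, 0.1]
opening: 1.001
grasp_force: 0.0
time_s: 17.87
eef_pos: [0.4554, -0.344, 0.3346]
eef_rot: [-0.0, 0.446, 0.895, 0.0]
wrist_force: [-0.2, 0.4, -0.1]
opening: 1.0
grasp_force: 0.0
[[-0.6029  0.7978 -0.0002  0.4554]
 [ 0.7978  0.6029  0.0002 -0.344 ]
 [ 0.0002 -0.     -1.      0.3346]
 [ 0.      0.      0.      1.    ]]
((4555.1376953125, -3479.950439453125), (266.45159912109375, 481.9830627441406), 37.531551361083984) [299 183] [330 236]
```

View pics/w8.png

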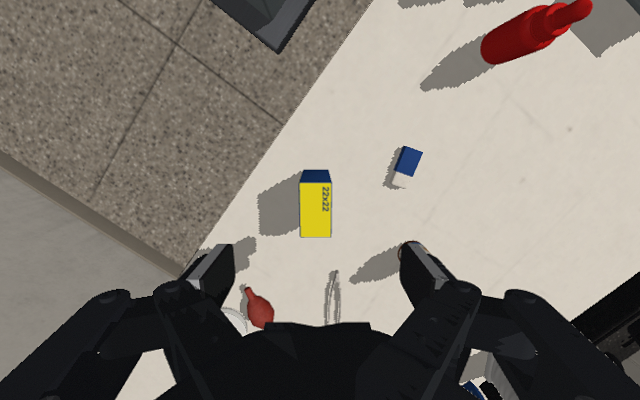

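The carton is square to the fingers: its yellow top spans (299–330, 183–236), and the eraser is clear of the fingers.

```bash
python3 -m pendant '[[[1,-3,-2,38,0,0,0],[1,-3,-2,76,0,0,0],[1,-3,-2,108,0,0,0],[1,-3,-2,124,0,0,0],[1,-3,-2,129,0,0,0]]]'
python3 -m pendant '[[[1,0,0,0,0,0,0],[0.1,0,0,0,0,0,0],[0.1,0,0,0,0,0,0],[0.1,0,0,0,0,0,0],[0.1,0,0,0,0,0,0]]]'
python3 -m pendant '[[[0.1,0,0,0,0,0,0],[0.1,0,0,0,0,0,0],[0.1,0,0,0,0,0,0],[0.1,0,0,0,0,0,0]]]'
python3 -m pendant '[[[0.1,0,0,-10,0,0,0],[0.1,0,0,-35,0,0,0],[0.1,0,0,-70,0,0,0],[0.1,0,0,-100,0,0,0],[0.1,0,0,-120,0,0,0]]]'
python3 -m pendant '[[[0.1,0,0,-5,0,0,0.1],[0.1,0,0,-5,0,0,0.22],[0.1,0,0,-5,0,0,0.34],[0.1,0,0,-5,0,0,0.46],[0.1,0,0,-5,0,0,0.58]]]'
python3 -m pendant '[[[0.1,0,0,0,0,0,0.042],[0.1,0,0,0,0,0,0.042],[0.1,0,0,0,0,0,0.042]]]'
python3 -c "
from h import *
T=tcp();print(T);print((T[:3,:3].T@np.r_[np.load('marks.npy')[2]-T[:2,3],0])*1e3)"
```

```text
time_s: 18.33
eef_pos: [0.4545, -0.3462, 0.202]
eef_rot: [-0.003, 0.445, 0.896, 0.001]
wrist_force: [-1.0, 0.2, -1.2]
opening: 1.001
grasp_force: 0.0
time_s: 18.75
eef_pos: [0.456, -0.3484, 0.2073]
eef_rot: [0.001, 0.444, 0.896, -0.001]
wrist_force: [0.4, -0.1, -0.0]
opening: 0.454
grasp_force: 0.0
time_s: 19.08
eef_pos: [0.4559, -0.3484, 0.2069]
eef_rot: [0.001, 0.444, 0.896, -0.0]
wrist_force: [-1.1, 1.2, 7.2]
opening: 0.321
grasp_force: 59.2
time_s: 19.5
eef_pos: [0.4559, -0.3483, 0.3295]
eef_rot: [0.002, 0.444, 0.896, -0.001]
wrist_force: [0.8, 0.3, 0.1]
opening: 0.32
grasp_force: 59.0
time_s: 19.92
eef_pos: [0.4554, -0.3478, 0.3313]
eef_rot: [0.0, 0.684, 0.729, -0.0]
wrist_force: [0.6, -0.6, -1.2]
opening: 0.317
grasp_force: 59.0
time_s: 20.17
eef_pos: [0.4554, -0.3479, 0.331]
eef_rot: [0.0, 0.697, 0.718, -0.0]
wrist_force: [-0.2, -0.3, -0.7]
opening: 0.319
grasp_force: 59.0
[[-2.97014350e-02  9.99558815e-01  2.70290083e-05  4.55443746e-01]
 [ 9.99558814e-01  2.97014364e-02 -5.21012995e-05 -3.47868793e-01]
 [-5.28811136e-05  2.54696001e-05 -9.99999998e-01  3.31027573e-01]
 [ 0.00000000e+00  0.00000000e+00  0.00000000e+00  1.00000000e+00]]
[ 4.67630273e+02  1.40624537e+02 -2.11471589e-02]
```

```bash
python3 -m pendant '[[[0.1,15,5,0,0,0,0],[0.1,45,14,0,0,0,0],[0.1,80,24,0,0,0,0],[0.1,115,35,0,0,0,0],[0.1,150,45,0,0,0,0]]]'
python3 -m pendant '[[[0.1,34,10,0,0,0,0],[0.1,68,20,0,0,0,0],[0.1,102,30,0,0,0,0],[0.1,136,41,0,0,0,0],[0.1,170,51,0,0,0,0]]]'
python3 -m pendant '[[[0.1,35,11,0,0,0,0],[0.1,70,22,0,0,0,0],[0.1,105,32,0,0,0,0],[0.1,132,40,0,0,0,0],[0.1,148,44,0,0,0,0]]]'
python3 -m pendant '[[[0.1,0,0,15,0,0,0],[0.1,0,0,45,0,0,0],[0.1,0,0,75,0,0,0],[0.1,0,0,98,0,0,0],[0.1,0,0,110,0,0,0]]]'
python3 -m pendant '[[[0.1,0,0,2,0,0,0],[0.1,0,0,2,0,0,0],[0.1,0,0,2,0,0,0],[0.1,0,0,2,0,0,0]]]'
python3 -c "
from h import *
print(tcp()[:3,3],np.load('marks.npy')[2]);save('wrist','w9.png');print(w2px('wrist',np.c_[np.load('marks.npy'),[.008]*4]))
T=tcp();print((T[:3,:3].T@np.r_[np.load('marks.npy')[2]-T[:2,3],0])*1e3)"
```

```text
time_s: 20.58
eef_pos: [0.4964, -0.1946, 0.3308]
eef_rot: [-0.0, 0.697, 0.717, 0.0]
wrist_force: [1.0, 0.2, 0.1]
opening: 0.322
grasp_force: 59.0
time_s: 21.0
eef_pos: [0.5424, -0.0228, 0.331]
eef_rot: [0.0, 0.697, 0.718, 0.0]
wrist_force: [-0.3, -0.1, 0.4]
opening: 0.321
grasp_force: 59.0
time_s: 21.42
eef_pos: [0.5821, 0.1277, 0.3309]
eef_rot: [-0.0, 0.696, 0.718, 0.0]
wrist_force: [0.2, -0.6, -0.3]
opening: 0.322
grasp_force: 59.0
time_s: 21.83
eef_pos: [0.5804, 0.1246, 0.2174]
eef_rot: [-0.002, 0.697, 0.718, -0.002]
wrist_force: [0.1, 0.5, -1.2]
opening: 0.323
grasp_force: 59.1
time_s: 22.17
eef_pos: [0.5833, 0.1239, 0.2207]
eef_rot: [0.001, 0.697, 0.717, 0.001]
wrist_force: [0.4, 0.2, 0.1]
opening: 0.316
grasp_force: 59.1
[0.5833324  0.12385113 0.22069877] [0.58211695 0.12373192]
[[314.94260995 -25.12856568]
 [314.98727445 112.39322182]
 [315.03784865 224.45471928]
 [315.08820519 315.83034272]]
[-0.01951485 -1.14876284 -0.00380795]
```

View pics/w9.png

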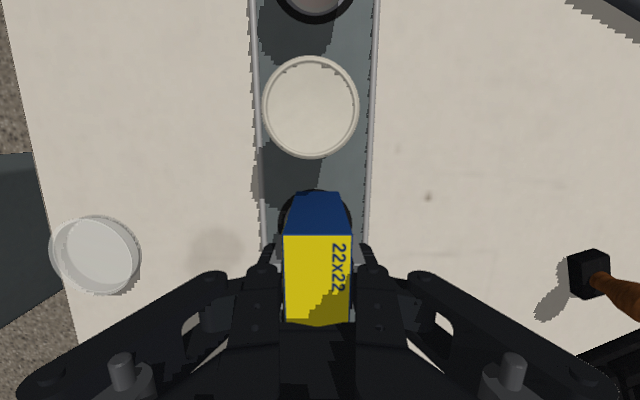

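The carton hangs centred across the rail on its mark, with its top at (317,280), and the tall pot stands on its mark at (310,107). I'll lower and release.

```bash
python3 -m pendant '[[[0.1,0,-1,3,0,0,0],[0.1,0,-1,5,0,0,0],[0.1,0,-1,6,0,0,0],[0.1,0,-1,6,0,0,0],[0.1,0,-1,6,0,0,0]]]'
python3 -c "
from h import *
print(tcp()[:3,3],ctrl.get_obs()['wrist_force'])"
```

```text
time_s: 22.63
eef_pos: [0.5819, 0.1238, 0.2149]
eef_rot: [0.001, 0.697, 0.717, 0.0]
wrist_force: [-4.8, -0.9, 14.0]
opening: 0.323
grasp_force: 60.8
[0.58190699 0.12380979 0.21488973] [-4.79767407 -0.87124306 13.96931538]
```

```bash
python3 -m pendant '[[[0.6,0,0,0,0,0,0],[0.6,0,0,0,0,0,0],[0.6,0,0,0,0,0,0],[0.6,0,0,0,0,0,0],[0.6,0,0,-5,0,0,0]]]'
python3 -m pendant '[[[0.6,0,0,-20,0,0,0],[0.6,0,0,-55,0,0,0],[0.6,0,0,-90,0,0,0],[0.6,0,0,-115,0,0,0],[0.6,0,0,-115,0,0,0]]]'
python3 -m pendant '[[[1,-35,0,0,0,0,0],[1,-70,-1,0,0,0,0],[1,-110,-1,0,0,0,0],[1,-150,-2,0,0,0,0],[1,-190,-2,0,0,0,0]]]'
python3 -m pendant '[[[1,-38,0,0,0,0,0],[1,-76,-1,0,0,0,0],[1,-114,-1,0,0,0,0],[1,-152,-2,0,0,0,0],[1,-190,-2,0,0,0,0]]]'
python3 -m pendant '[[[1,-35,0,0,0,0,0],[1,-60,-1,0,0,0,0],[1,-77,-2,0,0,0,0],[1,-77,-2,0,0,0,0],[1,-77,-2,0,0,0,0]]]'
python3 -m pendant '[[[1,0,0,0,0,0,0],[1,0,0,0,0,0,0],[1,0,0,0,0,0,0]]]'
python3 - <<'E'
from h import *
np.set_printoptions(precision=4,suppress=True)
T=tcp();print(T[:3,3])
im=save('wrist','w10.png')
print(w2px('wrist',[[.59,-.333,.102],[.59,-.333,.07],[.59,-.333,0]]))
cv2.imwrite('pics/w10c.png',cv2.resize(im[120:300,220:420,::-1],None,fx=3,fy=3,interpolation=cv2.INTER_CUBIC))
E
```

```text
time_s: 23.05
eef_pos: [0.5808, 0.1237, 0.2166]
eef_rot: [-0.001, 0.697, 0.717, -0.001]
wrist_force: [-0.1, 0.4, -1.0]
opening: 0.601
grasp_force: 0.0
time_s: 23.47
eef_pos: [0.5834, 0.1239, 0.3398]
eef_rot: [0.004, 0.697, 0.717, 0.004]
wrist_force: [1.3, 1.0, 1.2]
opening: 0.598
grasp_force: 0.0
time_s: 23.88
eef_pos: [0.5843, -0.0677, 0.3325]
eef_rot: [-0.0, 0.697, 0.717, -0.0]
wrist_force: [1.8, 0.9, 0.2]
opening: 1.002
grasp_force: 0.0
time_s: 24.3
eef_pos: [0.5875, -0.2581, 0.3324]
eef_rot: [-0.0, 0.697, 0.717, -0.0]
wrist_force: [0.8, -0.1, 0.4]
opening: 1.003
grasp_force: 0.0
time_s: 24.72
eef_pos: [0.5879, -0.3336, 0.332]
eef_rot: [-0.001, 0.698, 0.716, 0.0]
wrist_force: [0.5, -0.5, 0.3]
opening: 0.998
grasp_force: 0.0
time_s: 24.97
eef_pos: [0.5886, -0.3317, 0.3328]
eef_rot: [-0.0, 0.696, 0.718, 0.0]
wrist_force: [0.3, -1.0, 0.0]
opening: 0.997
grasp_force: 0.0
[ 0.5886 -0.3317  0.3328]
[[319.4825 217.9501]
 [319.1815 206.4868]
 [318.7317 189.3636]]
```

View pics/w10c.png

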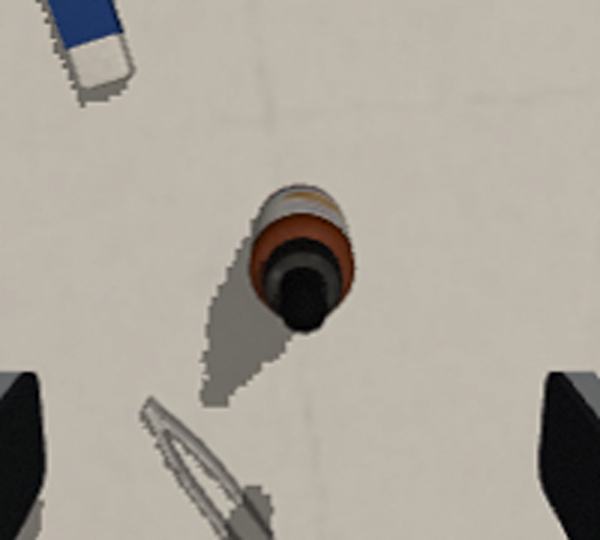

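Bottle shoulder at about (320,208) and nozzle tip at (321,223) put it at about (0.591,-0.336). Gripping.

```bash
python3 -m pendant '[[[1,-4,2,35,0,0,0],[1,-4,2,70,0,0,0],[1,-4,2,98,0,0,0],[1,-4,2,112,0,0,0],[1,-4,2,118,0,0,0]]]'
python3 -m pendant '[[[1,0,0,0,0,0,0],[0.1,0,0,0,0,0,0],[0.1,0,0,0,0,0,0],[0.1,0,0,0,0,0,0],[0.1,0,0,0,0,0,0]]]'
python3 -m pendant '[[[0.1,0,0,0,0,0,0],[0.1,0,0,0,0,0,0],[0.1,0,0,0,0,0,0],[0.1,0,0,0,0,0,0]]]'
python3 -m pendant '[[[0.1,0,0,-10,0,0,0],[0.1,0,0,-35,0,0,0],[0.1,0,0,-65,0,0,0],[0.1,0,0,-90,0,0,0],[0.1,0,0,-105,0,0,0]]]'
python3 -m pendant '[[[0.1,0,0,0,0,0,0],[0.1,0,0,0,0,0,0],[0.1,0,0,0,0,0,0]]]'
python3 -c "
from h import *
T=tcp();print(T[:3,3]);print((T[:3,:3].T@np.r_[np.load('marks.npy')[3]-T[:2,3],0])*1e3)"
```

```text
time_s: 25.43
eef_pos: [0.5895, -0.3358, 0.2116]
eef_rot: [-0.003, 0.697, 0.717, -0.0]
wrist_force: [-0.1, -0.5, -0.3]
opening: 1.0
grasp_force: 0.0
time_s: 25.85
eef_pos: [0.5908, -0.3376, 0.2165]
eef_rot: [0.001, 0.697, 0.717, 0.0]
wrist_force: [0.0, 0.7, 0.3]
opening: 0.457
grasp_force: 0.0
time_s: 26.18
eef_pos: [0.5908, -0.3377, 0.2166]
eef_rot: [0.001, 0.697, 0.717, 0.0]
wrist_force: [-1.6, 0.9, 7.0]
opening: 0.352
grasp_force: 59.0
time_s: 26.6
eef_pos: [0.5908, -0.3376, 0.324]
eef_rot: [0.002, 0.697, 0.717, 0.0]
wrist_force: [0.8, 0.0, -1.3]
opening: 0.351
grasp_force: 59.6
time_s: 26.85
eef_pos: [0.5898, -0.3368, 0.3183]
eef_rot: [-0.001, 0.697, 0.717, -0.0]
wrist_force: [0.4, 0.5, -0.6]
opening: 0.351
grasp_force: 59.6
[ 0.58979225 -0.33682598  0.31831311]
[385.59214829   5.16261532   0.55308772]
```

```bash
python3 -m pendant '[[[0.1,15,0,0,0,0,0],[0.1,40,0,0,0,0,0],[0.1,70,1,0,0,0,0],[0.1,105,1,0,0,0,0],[0.1,140,2,0,0,0,0]]]'
python3 -m pendant '[[[0.1,35,0,0,0,0,0],[0.1,70,1,0,0,0,0],[0.1,105,1,0,0,0,0],[0.1,135,2,0,0,0,0],[0.1,165,2,0,0,0,0]]]'
python3 -m pendant '[[[0.1,28,0,0,0,0,0],[0.1,50,1,0,0,0,0],[0.1,67,1,0,0,0,0],[0.1,77,1,0,0,0,0],[0.1,81,1,0,0,0,0]]]'
python3 -m pendant '[[[0.1,0,0,10,0,0,0],[0.1,0,0,35,0,0,0],[0.1,0,0,60,0,0,0],[0.1,0,0,80,0,0,0],[0.1,0,0,88,0,0,0]]]'
python3 -m pendant '[[[0.1,0,0,0,0,0,0],[0.1,0,0,0,0,0,0],[0.1,0,0,0,0,0,0],[0.1,0,0,0,0,0,0]]]'
python3 -c "
from h import *
T=tcp();print(T[:3,3]);print((T[:3,:3].T@np.r_[np.load('marks.npy')[3]-T[:2,3],0])*1e3)
save('wrist','w11.png');print(w2px('wrist',np.c_[np.load('marks.npy'),[.008]*4]))"
```

```text
time_s: 27.27
eef_pos: [0.5873, -0.1951, 0.3175]
eef_rot: [-0.002, 0.697, 0.717, -0.0]
wrist_force: [0.3, -0.0, -0.0]
opening: 0.349
grasp_force: 59.6
time_s: 27.68
eef_pos: [0.5845, -0.0294, 0.3179]
eef_rot: [-0.001, 0.697, 0.717, -0.001]
wrist_force: [0.6, 0.3, -1.0]
opening: 0.353
grasp_force: 59.6
time_s: 28.1
eef_pos: [0.5835, 0.0508, 0.3183]
eef_rot: [-0.001, 0.696, 0.718, -0.001]
wrist_force: [1.5, -1.1, -1.3]
opening: 0.355
grasp_force: 59.6
time_s: 28.52
eef_pos: [0.5827, 0.0478, 0.2274]
eef_rot: [-0.002, 0.698, 0.716, -0.002]
wrist_force: [0.1, 0.4, -0.9]
opening: 0.35
grasp_force: 59.5
time_s: 28.85
eef_pos: [0.5853, 0.0485, 0.2333]
eef_rot: [0.001, 0.697, 0.717, 0.001]
wrist_force: [0.5, -0.1, -0.8]
opening: 0.348
grasp_force: 59.5
[0.58530192 0.04846489 0.23328799]
[ 0.32637602 -1.1146663  -0.00333528]
[[ 315.41907396 -167.80001313]
 [ 315.42183786  -14.88059258]
 [ 315.44029114  112.89752664]
 [ 315.46511331  218.34493494]]
```

View pics/w11.png

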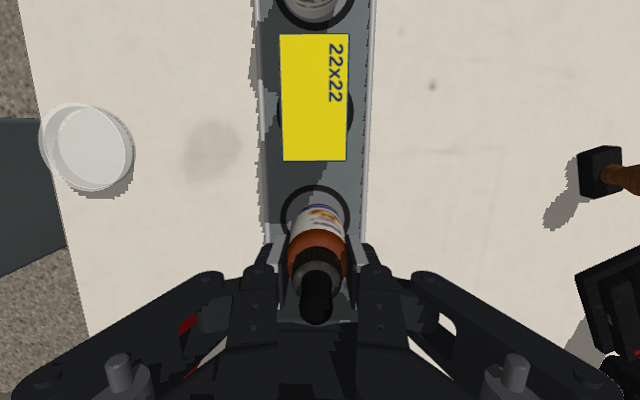

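The bottle hangs over the last mark, and the carton (314,97) and tall pot stand on theirs. I'll lower and release.

```bash
python3 -m pendant '[[[0.1,0,-1,3,0,0,0],[0.1,0,-1,6,0,0,0],[0.1,0,-1,8,0,0,0],[0.1,0,-1,8,0,0,0],[0.1,0,-1,8,0,0,0]]]'
python3 -m pendant '[[[0.1,0,0,1,0,0,0],[0.1,0,0,1,0,0,0],[0.1,0,0,1,0,0,0]]]'
```

```text
time_s: 29.32
eef_pos: [0.5837, 0.0489, 0.2245]
eef_rot: [0.0, 0.697, 0.717, 0.0]
wrist_force: [-1.9, -0.0, 6.4]
opening: 0.346
grasp_force: 60.2
time_s: 29.57
eef_pos: [0.5838, 0.0489, 0.2244]
eef_rot: [0.0, 0.697, 0.717, 0.0]
wrist_force: [-4.8, 0.6, 13.6]
opening: 0.353
grasp_force: 60.9
```

```bash
python3 -m pendant '[[[0.6,0,0,0,0,0,0],[0.6,0,0,0,0,0,0],[0.6,0,0,0,0,0,0],[0.6,0,0,0,0,0,0],[0.6,0,0,-5,0,0,0]]]'
python3 -m pendant '[[[0.6,0,0,-20,0,0,0],[0.6,0,0,-60,0,0,0],[0.6,0,0,-100,0,0,0],[0.6,0,0,-140,0,0,0],[0.6,0,0,-175,0,0,0]]]'
python3 -m pendant '[[[1,30,0,0,0,0,0],[1,60,0,0,0,0,0],[1,90,0,0,0,0,0],[1,105,0,0,0,0,0],[1,105,0,0,0,0,0]]]'
python3 -m pendant '[[[1,0,0,0,0,0,0],[1,0,0,0,0,0,0],[1,0,0,0,0,0,0],[1,0,0,0,0,0,0]]]'
python3 -c "
from h import *
np.set_printoptions(precision=4,suppress=True)
save('wrist','w12.png');M=np.load('marks.npy');print(w2px('wrist',np.c_[M,[.046,.066,.083,.110]]),tcp()[:3,3])"
```

```text
time_s: 29.98
eef_pos: [0.5829, 0.0488, 0.2266]
eef_rot: [-0.001, 0.697, 0.717, -0.001]
wrist_force: [0.3, 0.6, -0.5]
opening: 0.597
grasp_force: 0.0
time_s: 30.4
eef_pos: [0.5834, 0.0488, 0.4057]
eef_rot: [0.001, 0.697, 0.717, 0.0]
wrist_force: [0.4, -0.3, 0.1]
opening: 0.605
grasp_force: 0.0
time_s: 30.82
eef_pos: [0.5799, 0.1567, 0.403]
eef_rot: [-0.0, 0.696, 0.718, 0.0]
wrist_force: [0.6, -0.2, -0.7]
opening: 0.999
grasp_force: 0.0
time_s: 31.15
eef_pos: [0.5807, 0.1527, 0.4027]
eef_rot: [0.0, 0.698, 0.716, -0.0]
wrist_force: [0.1, 0.1, 1.4]
opening: 1.001
grasp_force: 0.0
[[318.0705  75.5864]
 [318.0714 146.3121]
 [318.0604 216.5298]
 [318.0758 290.3044]] [0.5807 0.1527 0.4027]
```

View pics/w12.png

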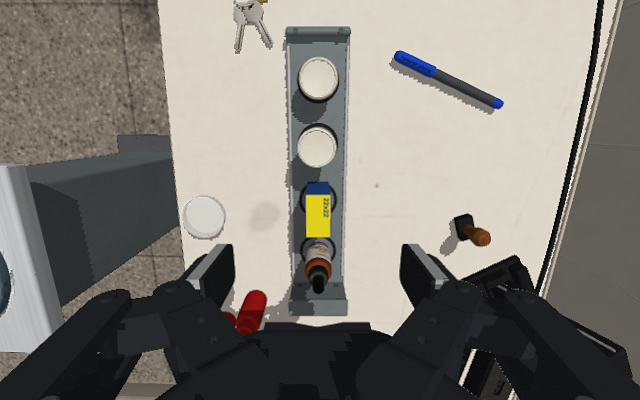

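All four stand upright on their marks. Short pot (318,78), tall pot (317,147), carton (318,215) and bottle tip (319,288) are each within about 2 px of the prediction.

```bash
python3 -c "
from bench import ctrl
print(ctrl.hand_in())"
```

```text
the job is handed in; nothing more can be done
None
```

The bottle, carton, tall pot and short pot stand upright on their marks in that order from the high end plate, within a few millimetres of centre by the last wrist view, with the eraser and dish not touched, and the job was handed in at about 31 s of the 106 s.

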